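Fill the round gift box of stoppered jars

ROBOT

A 7-joint arm with a two-finger parallel gripper is mounted at the origin on a cart in front of the work surface, level with it; the furniture and walls round the work are solid. World frame = base frame: x ahead of the robot, y to its left, z up, the work surface at z = 0. Lengths are in mm, angles in rad, forces in N, time in s.
With the tool pointing down it reaches from about 350 to 900 mm from the base axis. Payload 7.2 kg.
Tool frame: the origin (TCP) lies midway between the tips of the shut fingers; the grasp point (between the pads) lies 19 mm behind it; z points along the fingers, y is the direction in which the jaws open and shut (so a half turn about z gives the same grasp; the last joint's range is limited). The gripper opens to 88 mm and grips with 3 to 60 N. Pads are 20 mm wide; open, the fingers measure 115 mm over their backs; the gripper's body (75 mm by 178 mm) begins 61 mm behind the grasp point.
Start: joints at [-1.256, 0.411, -0.013, 1.596, 0.006, 1.134, -0.082], TCP at [233.459, 579.764, 222.653] pointing down, gripper open.
Joint ranges: [-2.95, 2.95], [-0.29, 1.99], [-1.47, 1.44], [0.14, 2.54], [-1.03, 4.17], [0.13, 1.85], [-2.86, 2.86]. Speed limits (rad/s): [2.39, 2.39, 3.01, 3.01, 3.14, 3.14, 3.14].

INTERFACE

Orientations are given as a unit quaternion [w, x, y, z].
In Python, from rig import * gives the robot as it stands. The module is installed in compiled form; this text tells all that it offers.
- The arm moves only by the tool drive_tool, never from a script. Its argument "steps" is a list of rows, each a list of 3 entries, a list of its own where there are three numbers: the shift along the tool's x, y, z in m, then the turn about the tool's z in rad, then the finger opening in m, from 0 to 0.0878. In form: [[[tx, ty, tz], roll, grip], ...]. A call has 1 to 10 rows; each row is the pose to reach, as a shift and turn from the pose measured when the call began, along the tool's axes at that moment; what a row does not reach only later rows make up. A row lasts 1/12 s, in which the tool goes at most 41.7 mm and 7.16 degrees, less where a joint would pass 70% of its speed; a pose out of reach is approached as far as the arm can. A call with a gripper value outside its range is refused whole. The fingers move at their own pace and stop on an object; "newtons" is the grip in N (left out, the last holds). Time passes only in rows, so rows that repeat a pose let the fingers close. It gives the time, the measured TCP pose, the force and the opening at its end, in the units of the state.
- get_state(): the state, without advancing time (a new reading comes with each control period).
- get_image(name): name is "scene" or "top" or "wrist"; returns a dict with "pixels" (400x640x3 uint8, red, green, blue), "z_map" (400x640 float32, mm along the optical axis (not along the pixel's ray), 0 where there is no reading), "fx", "fy", "cx", "cy" (pixels), "R" (3x3) and "t" (3): a world point X has camera coordinates R X + t; the wrist camera has in their place "mount" (4x4, takes a point from camera to tool coordinates, whose origin is the TCP and whose axes are the flange's). Camera axes: x right, y down, z forward; pixel columns grow to the right and rows downward; lengths in mm; the calibration is good to about 2 mm. A picture is of the moment at which its call begins: read the wrist's pose just before it.
- finish_job(): hands the job in, once; it reports no verdict.
The state is a dict: "t": time; "joint_pos": joint angles; "joint_velocities": joint speeds; "effort": joint torques, N m; "eef_pos": TCP position; "orientation": TCP orientation; "force": force on the tool from outside, world axes, zero at the start; "moment": the same for the moment, N m; "finger_gap": opening from 0.0 (shut) to 1.0 (fully open).
Only numpy, scipy, OpenCV 4.12 (cv2) and the standard library are available. Lean on these libraries where they do the work, as an engineer would, in place of code of your own. Each camera call takes 0.05 s, during which the arm holds its last target.

TASK

Pack the two small stoppered jars from the counter into the round wooden gift box so that it holds its full cluster of seven: one jar upright in each of the two empty places, standing on the bottom of the box like the others. They are glass, so set them down gently rather than dropping them. The bigger jar does not belong in the box.

Things in the scene. Friction and masses are not known exactly. Their poses are not given: they have to be found in the camera images.
- jar_1: small amber glass jar with pale wooden stopper, upright on the slate left of the half wheels, near a bigger such jar (68 mm wide, 106 high) and goat cheeses. Body 48 mm wide up to the shoulder at 60 mm, neck 29 mm wide to 68 mm, then the stopper to grip (fixed, straight, 24 mm wide) to 106 mm. 0.11 to 0.23 kg. Origin: centre of underside, z up; yaw means nothing
- jar_2: the other small amber glass jar with pale wooden stopper, upright on the slate left of the half wheels, near a bigger such jar (68 mm wide, 106 high) and goat cheeses. Body 48 mm wide up to the shoulder at 60 mm, neck 29 mm wide to 68 mm, then the stopper to grip (fixed, straight, 24 mm wide) to 106 mm. 0.11 to 0.23 kg. Origin: centre of underside, z up; yaw means nothing
- gap_1 (a point): one empty place in the round wooden box: point on the box floor, 6 mm above the slate, for the middle of a jar's underside. Box: fixed, 206 mm outside, 194 inside, wall 45 high, right of the half wheels. Seven places: the middle and six round it, 60 mm apart; five hold small jars, 12 mm of air round each. z up, x and y turn with the box; the box's middle lies at x -60, y 0 mm from here.
- gap_2 (a point): the other empty place in the round wooden box: point on the box floor, 6 mm above the slate, for the middle of a jar's underside. Either jar may go in either place. Fingers closing square to the line to the box's middle have most room (35 mm) beside the other stoppers. z up, x and y turn with the box; the box's middle lies at x +30, y -52 mm from here.
Things that resemble listed ones, but are neither listed nor needed, are in the scene too. Leave any black or green look-alike of the jar_2 alone. What is shaped like the jar_1 but green is not meant.

How it is judged (in metres and radians):
At the end, for the whole second after the job is handed in: The two small jars stand in the two empty places of the box, one in each: the middle of the underside within 20 mm of the place's middle and within 10 mm of the box's floor in height, upright within 10 degrees, at rest (below 0.02 m/s) ((((horizontal distance between jar_1 and gap_1 below 0.02 m and z of jar_1 in the frame of gap_1 between -0.01 and 0.01 m) and (horizontal distance between jar_2 and gap_2 below 0.02 m and z of jar_2 in the frame of gap_2 between -0.01 and 0.01 m)) or ((horizontal distance between jar_1 and gap_2 below 0.02 m and z of jar_1 in the frame of gap_2 between -0.01 and 0.01 m) and (horizontal distance between jar_2 and gap_1 below 0.02 m and z of jar_2 in the frame of gap_1 between -0.01 and 0.01 m))) and angle between each of jar_1, jar_2's own z axis and vertical below 0.17 rad and linear speed of each of jar_1, jar_2 below 0.02 m/s); the robot touches nothing.
It fails at once if a small jar is dropped or knocked hard: it moves faster than 0.7 m/s while its underside is less than 35 mm above the slate ((height (world z) of jar_1 below 0.035 m and linear speed of jar_1 above 0.7 m/s) or (height (world z) of jar_2 below 0.035 m and linear speed of jar_2 above 0.7 m/s)).
It also fails if it takes over 67 s, if anything falls off the work surface, if the arm or the gripper's body presses on something with over 40 N, if the wrist force passes 120 N, or if a joint passes its speed limit or range.

## Working session

There is one attempt and no reset: what is moved stays moved. The work goes in short steps, Python scripts to look and compute and a tool call to move; the robot and the scene stay as the last step left them, time stands still between calls to the robot, and variables do not carry over. Pictures are saved under pics/ and viewed, and the job is handed in when it is done.

Besides the shell and the picture viewer there is one more tool, called after ">>>" as name(argument=value, ...), one argument or row to a line, values as JSON. drive_tool: Moves the arm, as the interface text tells. Its arguments: {"type":"object","properties":{"steps":{"type":"array"},"newtons":{"type":"number"}},"required":["steps"]}

```bash
mkdir -p pics; python3 - <<'E'
from rig import *
import cv2,numpy as np,pickle
s=get_state(); print(s)
for n in ["scene","top","wrist"]:
    im=get_image(n); pickle.dump(im,open(n+".pkl","wb"))
    cv2.imwrite(f"pics/{n}0.png",im["pixels"][:,:,::-1])
    print(n,{k:im[k] for k in im if k not in("pixels","z_map")})
E
```

```text
{'t': 0.0, 'joint_pos': array([-1.25616677,  0.41188899, -0.01271175,  1.59702732,  0.00561881,
        1.13429636, -0.08220052]), 'joint_velocities': array([ 0.00025084, -0.00011606,  0.00010076,  0.00012156, -0.00067091,
       -0.00126368, -0.0011386 ]), 'effort': array([ 2.98160694e-04, -5.87953305e+01,  6.41363170e-01, -2.91077042e+01,
       -5.38751995e-02,  1.83320377e-02,  1.58588350e-04]), 'eef_pos': array([233.32519072, 579.27692846, 221.82273234]), 'orientation': array([-8.66909486e-05,  1.90232380e-01,  9.81738771e-01, -7.87395486e-04]), 'force': array([ 0.0490739 ,  0.02936497, -0.37007579]), 'moment': array([0.00698217, 0.00521631, 0.00777611]), 'finger_gap': 0.9985796253778864}
scene {'fx': 408.6003310402241, 'fy': 408.6003310402241, 'cx': 311.3058047086922, 'cy': 199.8611907047907, 'R': array([[ 0.91182559, -0.4105767 ,  0.00093358],
       [-0.23195057, -0.51699889, -0.8239606 ],
       [ 0.33878168,  0.75109182, -0.56664632]]), 't': array([-560.05186112,  184.32015279,  911.17123986])}
top {'fx': 442.7068906538888, 'fy': 442.7068906538888, 'cx': 320.6456743389363, 'cy': 197.89495786647333, 'R': array([[-0.01537032, -0.99987748, -0.00296117],
       [-0.99290592,  0.01561224, -0.1178732 ],
       [ 0.11790498,  0.00112842, -0.99302424]]), 't': array([  53.89130919,  644.60570381, 1408.72521578])}
wrist {'fx': 322.92077846033527, 'fy': 322.92077846033527, 'cx': 320.2041306590351, 'cy': 191.0593451342909, 'mount': array([[-1.00608113e-03, -9.63263303e-01, -2.68556877e-01,
         7.40861569e+01],
       [ 9.99998882e-01, -6.72104888e-04, -1.33553097e-03,
        -1.43257507e-01],
       [ 1.10596959e-03, -2.68557920e-01,  9.63262903e-01,
        -1.61915009e+02],
       [ 0.00000000e+00,  0.00000000e+00,  0.00000000e+00,
         1.00000000e+00]])}
```

View pics/top0.png

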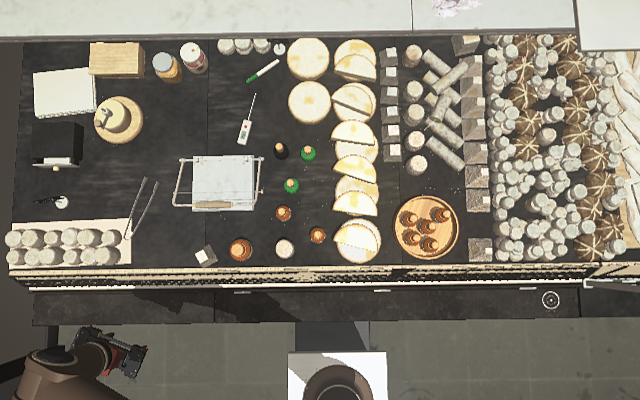

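View pics/scene0.png

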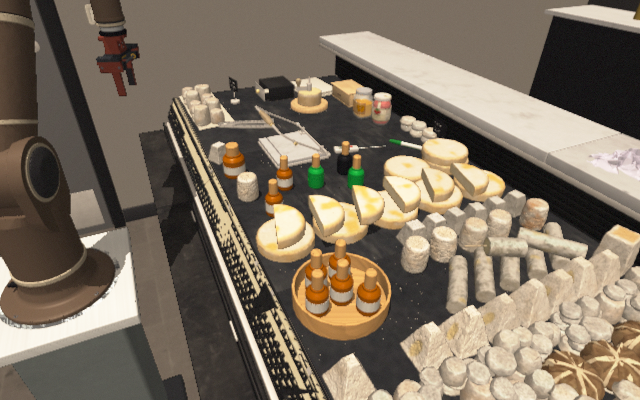

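View pics/wrist0.png

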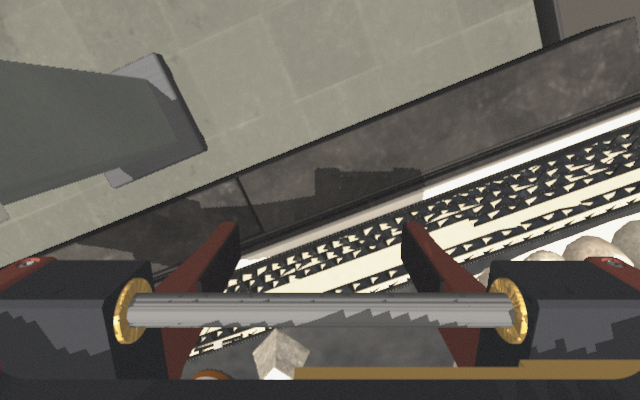

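Candidates in the top view:
- Small amber at (284,212) and (318,235).
- Big amber at (241,249), which is excluded.
- Green at (308,153) and (291,185), and black at (280,150), all excluded.
- The five box jars around (427,226), which stay put.

I choose (284,212) and (318,235) and check them in a close crop.

```bash
cat > h.py <<'E'
import numpy as np,cv2,pickle
def ray(im,u,v,z):
    d=np.array([(u-im["cx"])/im["fx"],(v-im["cy"])/im["fy"],1.])
    R=im["R"];c=-R.T@im["t"];w=R.T@d
    return c+w*(z-c[2])/w[2]
def pt(im,u,v):
    z=im["z_map"][int(round(v)),int(round(u))]
    return im["R"].T@(np.array([(u-im["cx"])/im["fx"]*z,(v-im["cy"])/im["fy"]*z,z])-im["t"])
def proj(im,X):
    c=im["R"]@np.array(X,float)+im["t"]
    return c[0]/c[2]*im["fx"]+im["cx"],c[1]/c[2]*im["fy"]+im["cy"]
E
python3 - <<'E'
from h import *
im=pickle.load(open("top.pkl","rb"));p=im["pixels"]
a=cv2.resize(p[180:270,225:345],None,fx=6,fy=6,interpolation=cv2.INTER_CUBIC)[:,:,::-1]
cv2.imwrite("pics/c1.png",a)
b=cv2.resize(p[185:265,385:470],None,fx=7,fy=7,interpolation=cv2.INTER_CUBIC)[:,:,::-1]
cv2.imwrite("pics/c2.png",b)
for n,(u,v) in dict(a=(284,209),b=(318,232),box=(427,226)).items(): print(n,ray(im,u,v,106).round(),pt(im,u,v).round())
# height map of tops >95 near box & jars
H,W=im["z_map"].shape
uu,vv=np.meshgrid(np.arange(W),np.arange(H));z=im["z_map"]
C=np.stack([(uu-im["cx"])/im["fx"]*z,(vv-im["cy"])/im["fy"]*z,z],-1)-im["t"]
P=C@im["R"]
m=((P[...,2]>96)&(P[...,2]<115)&(z>0)&(vv>140)&(vv<265)&(uu>225)&(uu<470)).astype(np.uint8)
n,l,st,ce=cv2.connectedComponentsWithStats(m)
for i in range(1,n):
    if st[i,4]>5: print(ce[i].round(1),st[i,4],P[l==i].mean(0).round(1),ray(im,*ce[i],106).round(1), p[l==i].mean(0).round())
E
```

```text
a [604. 158. 106.] [605. 158. 104.]
b [531.  54. 106.] [532.  54. 105.]
box [ 545. -283.  106.] [ 545. -286.   96.]
[278.6 146. ] 43 [804.7 174.2 105.5] [804.5 174.1 106. ] [231. 187. 129.]
[307.  148.8] 47 [794.   84.4 105.4] [793.9  84.4 106. ] [230. 187. 131.]
[289.7 182.1] 43 [688.7 139.8 105.7] [688.6 139.8 106. ] [231. 191. 131.]
[255.8 189.5] 42 [666.8 245.6 107.2] [666.9 245.8 106. ] [202. 190. 170.]
[281.1 210.8] 44 [599.  167.1 105.6] [598.9 167.1 106. ] [235. 194. 134.]
[445.8 213.3] 47 [ 583.  -342.3  109.8] [ 583.3 -343.3  106. ] [209. 170. 117.]
[412.7 217.6] 44 [ 571.2 -239.2  110.6] [ 571.5 -240.2  106. ] [212. 172. 119.]
[431.1 225.3] 47 [ 546.4 -295.2  109.4] [ 546.6 -296.1  106. ] [208. 168. 116.]
[317.  233.8] 44 [526.   56.7 106.5] [526.1  56.7 106. ] [234. 195. 135.]
[416.  237.2] 40 [ 510.6 -246.9  110.1] [ 510.7 -247.8  106. ] [213. 174. 120.]
[433.8 244.5] 44 [ 487.7 -301.   109.3] [ 487.8 -301.8  106. ] [198. 159. 110.]
[236.9 249.1] 138 [482.9 303.6 106. ] [482.9 303.6 106. ] [228. 184. 127.]
```

View pics/c1.png

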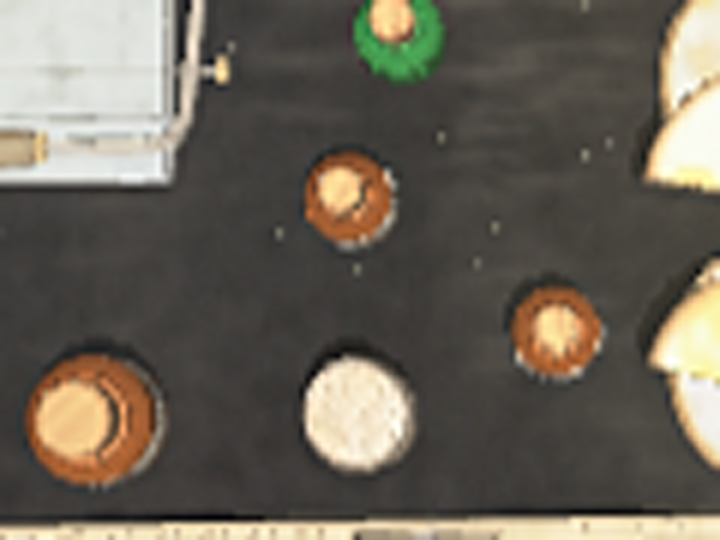

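View pics/c2.png

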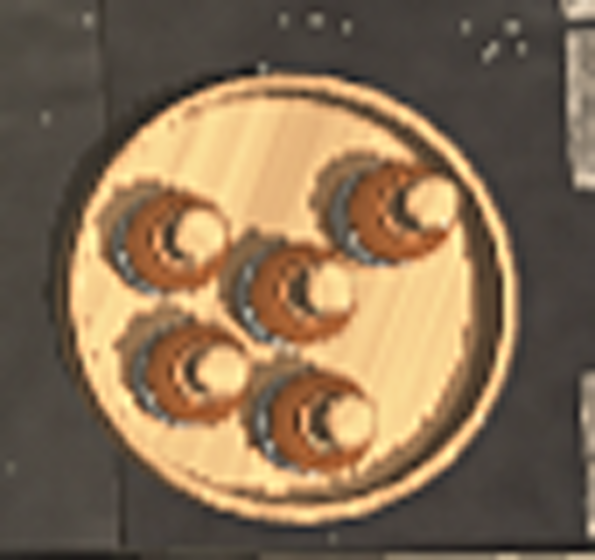

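The crops show the two small amber jars with pale stoppers at crop (340,190) and (558,328). The bigger jar is at (75,415) and a cheese at (357,412). In the box, the two empty places are at upper-middle/left and right-lower. Now I fit the box layout and plan the moves.

```bash
cat >> h.py <<'E'
from scipy.spatial.transform import Rotation as Ro
def tool(s):
    q=s["orientation"]; return Ro.from_quat([q[1],q[2],q[3],q[0]]).as_matrix()
def plan(s,target,yawy=None):
    R=tool(s); d=R.T@(np.array(target)-s["eef_pos"])/1000
    print("pos",s["eef_pos"].round(1),"shift",d.round(4))
    a=np.degrees(np.arctan2(R[1,1],R[0,1])); print("jaw y az",a.round(1),"z",R[:,2].round(4),"q",s["joint_pos"].round(2),"gap",round(s["finger_gap"],3),"F",s["force"].round(1),"t",s["t"])
    if yawy is not None:
        r=-np.radians((yawy-a+90)%180-90); print("roll",round(r,3))
E
python3 - <<'E'
from h import *
from rig import get_state
im=pickle.load(open("top.pkl","rb"))
px=[(431.1,225.3),(445.8,213.3),(412.7,217.6),(416,237.2),(433.8,244.5)]
Q=np.array([ray(im,*p,112)[:2] for p in px]);print(Q.round(1))
# fit hex: center, angle
from scipy.optimize import least_squares
k=[None,0,2,3,4] # A=-52,+0; B 66 -> +120; C +180; D +240
def f(x):
    o=[]
    for q,kk in zip(Q,k):
        m=x[:2]+(0 if kk is None else 60*np.array([np.cos(x[2]+kk*np.pi/3),np.sin(x[2]+kk*np.pi/3)])); o+=list(q-m)
    return o
r=least_squares(f,[Q[0,0],Q[0,1],-.9]);c=r.x[:2];print(c,np.degrees(r.x[2]),np.round(r.fun,1))
for kk in (1,5):
    a=r.x[2]+kk*np.pi/3;print("gap",np.degrees(a),c+60*np.array([np.cos(a),np.sin(a)]))
# rim check
g=im["pixels"]
H,W=im["z_map"].shape
uu,vv=np.meshgrid(np.arange(W),np.arange(H));z=im["z_map"]
P=(np.stack([(uu-im["cx"])/im["fx"]*z,(vv-im["cy"])/im["fy"]*z,z],-1)-im["t"])@im["R"]
m=(abs(P[...,2]-45)<4)&(abs(np.hypot(P[...,0]-c[0],P[...,1]-c[1])-98)<15)
x=cv2.minEnclosingCircle(P[m][:,:2].astype(np.float32));print("rim",m.sum(),x)
w=(P[...,1]<30)&(P[...,1]>-150)&(P[...,0]>420)&(P[...,0]<700);print("wheel max z",P[w][:,2].max())
w=(np.hypot(P[...,0]-526,P[...,1]-57)<110)&(np.hypot(P[...,0]-526,P[...,1]-57)>40)&(P[...,2]>60)
print("near jar2",P[w].min(0),P[w].max(0))
s=get_state();plan(s,[599,167,215],-23);print(tool(s).round(3))
E
```

```text
[[ 546.4 -294.6]
 [ 582.7 -341.6]
 [ 571.  -239. ]
 [ 510.7 -246.7]
 [ 487.6 -300.2]]
[ 546.82226368 -294.03510104] -53.3338408015766 [-0.4 -0.6  0.   0.6  0.4 -0.  -0.3 -0.8  0.3  0.8]
gap 6.666159198423396 [ 606.41662683 -287.07005402]
gap 246.66615919842343 [ 523.05698976 -349.12785697]
rim 310 ((546.7142333984375, -295.7257995605469), 103.39103698730469)
wheel max z 81.95054122957438
near jar2 [465.18966482 -51.00526404  60.36665208] [ 618.58376399  165.13265964 1475.0396025 ]
pos [233.3 579.4 222. ] shift [-0.4932 -0.246   0.0074]
jaw y az 68.1 z [-4.0e-04 -1.2e-03 -1.0e+00] q [-1.26  0.41 -0.01  1.6   0.01  1.13 -0.08] gap 0.998 F [ 0.5 -0.2 -0.9] t 0.15
roll -1.552
[[-0.928  0.373 -0.   ]
 [ 0.373  0.928 -0.001]
 [-0.    -0.001 -1.   ]]
```

Layout is consistent: hex fit residuals are under 1 mm, and the rim centre agrees within 2 mm. gap_1 is at (523,-349) and gap_2 at (606,-287). Jar_A is at (599,167) and jar_B at (526,57). Moving above jar_A.

>>> drive_tool(
  steps=[
    [[-0.04,-0.02,0],0.12,0.06],
    [[-0.08,-0.04,0],0.24,0.06],
    [[-0.115,-0.057,0],0.36,0.06],
    [[-0.15,-0.074,0],0.48,0.06],
    [[-0.185,-0.092,0],0.6,0.06],
    [[-0.22,-0.109,0],0.72,0.06],
    [[-0.255,-0.127,0],0.84,0.06],
    [[-0.29,-0.145,0],0.96,0.06],
    [[-0.325,-0.162,0],1.08,0.06],
    [[-0.36,-0.18,0],1.2,0.06],
  ],
  newtons=20,
)

```text
t: 0.98
eef_pos: [500.9, 276.4, 222.3]
orientation: [0.0, 0.713, 0.701, -0.0]
force: [0.9, 0.6, -1.0]
finger_gap: 0.682
```

```bash
python3 -c "
from h import *
from rig import get_state
plan(get_state(),[599,167,215],-3)"
```

```text
pos [500.9 276.4 222.3] shift [-0.1077  0.1     0.0074]
jaw y az -1.0 z [-4.e-04 -9.e-04 -1.e+00] q [-0.87  0.33  0.36  1.75 -0.13  1.09 -0.48] gap 0.682 F [ 0.9  0.6 -1. ] t 0.9833
roll 0.035
```

>>> drive_tool(
  steps=[
    [[-0.03,0.028,0],0,0.06],
    [[-0.06,0.056,0],0,0.06],
    [[-0.09,0.084,0],0,0.06],
    [[-0.108,0.1,0],0,0.06],
    [[-0.108,0.1,0],0,0.06],
    [[-0.108,0.1,0],0,0.06],
  ],
)

```text
t: 1.48
eef_pos: [599.5, 164.9, 221.9]
orientation: [0.0, 0.715, 0.7, -0.001]
force: [0.6, 0.6, -0.5]
finger_gap: 0.683
```

```bash
cat > look.py <<'E'
import sys
from h import *
from rig import *
s=get_state(); im=get_image("wrist"); R=tool(s)
M=im["mount"]; 
W=np.eye(4);W[:3,:3]=R;W[:3,3]=s["eef_pos"]; C=W@M
im["R"]=C[:3,:3].T; im["t"]=-C[:3,:3].T@C[:3,3]
pickle.dump(im,open("wrist.pkl","wb"))
cv2.imwrite("pics/%s.png"%sys.argv[1],im["pixels"][:,:,::-1])
z=im["z_map"];H,Wd=z.shape
uu,vv=np.meshgrid(np.arange(Wd),np.arange(H))
P=(np.stack([(uu-im["cx"])/im["fx"]*z,(vv-im["cy"])/im["fy"]*z,z],-1)-im["t"])@im["R"]
m=((P[...,2]>98)&(P[...,2]<118)&(z>0)).astype(np.uint8)
n,l,st,ce=cv2.connectedComponentsWithStats(m)
for i in range(1,n):
    if st[i,4]>60:
        q=P[l==i]; t=q[q[:,2]>np.median(q[:,2])-2]
        print(ce[i].round(),st[i,4],q.mean(0).round(1),"mid",((t.min(0)+t.max(0))/2).round(1),"ext",np.ptp(t,axis=0).round(1),im["pixels"][l==i].mean(0).round())
plan(s,s["eef_pos"])
E
python3 look.py w1
```

```text
[170.  21.] 2015 [484.4 300.8 105.2] mid [482.9 299.7 106.2] ext [37.9 32.1  5.3] [222. 189. 132.]
[398.  90.] 573 [663.3 245.2 108.5] mid [660.3 267.3 112.1] ext [19.1 87.2 11.7] [209. 199. 175.]
[552. 170.] 628 [802.9 174.6 104.5] mid [805.  174.2 105.6] ext [22.9 22.8  4.8] [212. 178. 125.]
[321. 183.] 541 [599.  168.  105.1] mid [598.8 167.2 105.9] ext [22.4 22.2  4.9] [147. 116.  82.]
[419. 209.] 530 [688.  140.9 104.9] mid [688.9 140.3 105.6] ext [22.9 22.2  4.1] [218. 184. 129.]
[525. 256.] 223 [792.5  91.1 103.6] mid [794.3  90.2 104.8] ext [22.1 10.5  5.3] [182. 148. 104.]
pos [599.5 164.9 221.9] shift [0. 0. 0.]
jaw y az -1.2 z [-0.001  -0.0017 -1.    ] q [-0.64  0.42  0.41  1.63 -0.18  1.13 -0.21] gap 0.683 F [ 0.6  0.6 -0.5] t 1.4833
```

View pics/w1.png

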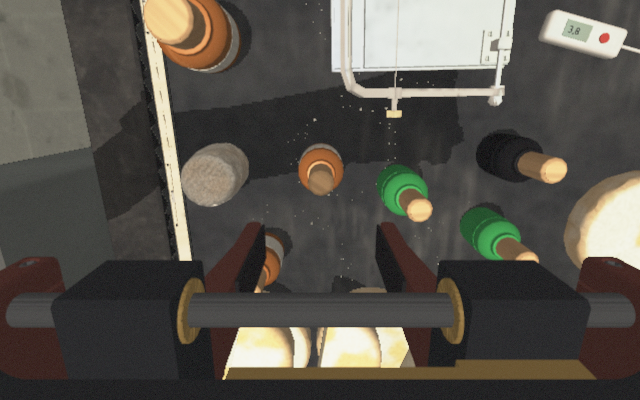

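Wrist view: the amber target at (321,183) measures (598.9,167.2), agreeing with the top view. The green jar is at (405,190). Descend.

>>> drive_tool(
  steps=[
    [[0.002,-0.001,0.025],0,0.06],
    [[0.002,-0.001,0.05],0,0.06],
    [[0.002,-0.001,0.075],0,0.06],
    [[0.002,-0.001,0.1],0,0.06],
    [[0.002,-0.001,0.12],0,0.06],
    [[0.002,-0.001,0.135],0,0.06],
    [[0.002,-0.001,0.145],0,0.06],
    [[0.002,-0.001,0.149],0,0.06],
    [[0.002,-0.001,0.149],0,0.06],
    [[0.002,-0.001,0.149],0,0.06],
  ],
)

```text
t: 2.37
eef_pos: [597.6, 169.5, 73.5]
orientation: [-0.0, 0.713, 0.701, -0.0]
force: [-0.0, 1.0, 0.4]
finger_gap: 0.683
```

>>> drive_tool(
  steps=[
    [[0,0,0],0,0.04],
    [[0,0,0],0,0.03],
    [[0,0,0],0,0.02],
    [[0,0,0],0,0.015],
    [[0,0,0],0,0.015],
    [[0,0,0],0,0.015],
    [[0,0,0],0,0.015],
    [[0,0,0],0,0.015],
  ],
  newtons=25,
)

```text
t: 3.03
eef_pos: [597.7, 169.5, 73.6]
orientation: [-0.0, 0.713, 0.701, -0.0]
force: [1.3, -0.7, 0.5]
finger_gap: 0.27
```

Gripped at 23.7 mm, which matches the stopper. Lift gently.

>>> drive_tool(
  steps=[
    [[0,0,-0.01],0,0.015],
    [[0,0,-0.025],0,0.015],
    [[0,0,-0.045],0,0.015],
    [[0,0,-0.07],0,0.015],
    [[0,0,-0.095],0,0.015],
    [[0,0,-0.12],0,0.015],
    [[0,0,-0.14],0,0.015],
    [[0,0,-0.15],0,0.015],
    [[0,0,-0.15],0,0.015],
  ],
)

```text
t: 3.78
eef_pos: [598.8, 169.7, 226.3]
orientation: [0.001, 0.713, 0.701, 0.002]
force: [-0.1, 0.0, -1.5]
finger_gap: 0.266
```

```bash
python3 look.py w2; python3 -c "
from h import *
from rig import get_state
plan(get_state(),[606,-287,225],-83)"
```

```text
[174.  26.] 2158 [484.2 303.  105.3] mid [482.6 303.1 105.9] ext [38.8 37.1  4.6] [225. 191. 134.]
[396.  95.] 557 [663.3 246.5 108.6] mid [660.2 270.5 112.2] ext [19.9 94.5 11.6] [211. 200. 177.]
[547. 175.] 597 [802.9 174.7 104.6] mid [804.4 173.8 105.8] ext [22.5 22.4  4.9] [212. 178. 125.]
[417. 213.] 512 [687.9 140.9 104.9] mid [688.9 139.8 105.8] ext [22.4 22.   4.4] [218. 184. 129.]
[521. 265.] 488 [792.5  85.6 104.5] mid [794.6  83.9 105.8] ext [21.9 21.5  4.7] [209. 175. 123.]
pos [598.8 169.7 226.3] shift [0. 0. 0.]
jaw y az -1.0 z [ 0.0031  0.0014 -1.    ] q [-0.65  0.42  0.41  1.62 -0.18  1.14 -0.21] gap 0.266 F [-0.1  0.  -1.5] t 3.7833
pos [598.  169.6 224.4] shift [-0.4564  0.016  -0.0008]
jaw y az -1.0 z [ 7.e-04  5.e-04 -1.e+00] q [-0.65  0.42  0.41  1.63 -0.18  1.13 -0.21] gap 0.268 F [-0.3 -0.2 -1.8] t 3.8333
roll 1.431
```

View pics/w2.png

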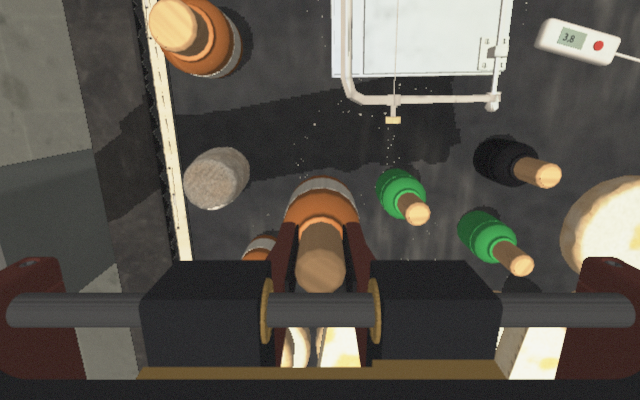

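The wrist view shows the jar held at (320,250), upright. Carry it over to above gap_2.

>>> drive_tool(
  steps=[
    [[-0.015,0,0],0.04,0.015],
    [[-0.038,0.001,0],0.11,0.015],
    [[-0.065,0.002,0],0.19,0.015],
    [[-0.092,0.003,0],0.27,0.015],
    [[-0.119,0.004,0],0.35,0.015],
    [[-0.146,0.005,0],0.43,0.015],
    [[-0.173,0.006,0],0.51,0.015],
    [[-0.2,0.007,0],0.59,0.015],
    [[-0.222,0.008,0],0.66,0.015],
    [[-0.24,0.009,0],0.72,0.015],
  ],
)

```text
t: 4.67
eef_pos: [601.7, -73.8, 223.1]
orientation: [-0.0, 0.916, 0.401, -0.001]
force: [0.1, 0.3, -2.1]
finger_gap: 0.272
```

```bash
python3 -c "
from h import *
from rig import get_state
plan(get_state(),[606,-287,225],-83)"
```

```text
pos [601.7 -73.8 223.1] shift [-0.1537  0.1478 -0.0018]
jaw y az -42.7 z [-1.3e-03 -4.0e-04 -1.0e+00] q [-0.41  0.42  0.63  1.67 -0.27  1.13 -0.46] gap 0.272 F [ 0.1  0.3 -2.1] t 4.6667
roll 0.703
```

>>> drive_tool(
  steps=[
    [[-0.012,0.012,-0.002],0.06,0.015],
    [[-0.03,0.029,-0.002],0.14,0.015],
    [[-0.05,0.048,-0.002],0.24,0.015],
    [[-0.07,0.067,-0.002],0.33,0.015],
    [[-0.09,0.087,-0.002],0.42,0.015],
    [[-0.11,0.106,-0.002],0.51,0.015],
    [[-0.13,0.125,-0.002],0.6,0.015],
    [[-0.145,0.14,-0.002],0.67,0.015],
    [[-0.154,0.148,-0.002],0.703,0.015],
    [[-0.154,0.148,-0.002],0.703,0.015],
  ],
)

```text
t: 5.5
eef_pos: [604.5, -290.6, 224.5]
orientation: [0.001, 0.998, 0.058, -0.002]
force: [-0.8, -0.0, -1.9]
finger_gap: 0.268
```

>>> drive_tool(
  steps=[
    [[0,0,0],0,0.015],
    [[0,0,0],0,0.015],
    [[0,0,0],0,0.015],
  ],
)

```text
t: 5.75
eef_pos: [604.9, -288.8, 224.2]
orientation: [0.0, 0.998, 0.06, -0.002]
force: [-0.4, 0.5, -1.9]
finger_gap: 0.265
```

```bash
python3 look.py w3; python3 -c "
from h import *
from rig import *
plan(get_state(),[606,-287,225],-83)
im=get_image('top');pickle.dump(im,open('top2.pkl','wb'))
cv2.imwrite('pics/top2.png',cv2.resize(im['pixels'][170:280,370:500],None,fx=5,fy=5)[:,:,::-1])
im=get_image('scene')
cv2.imwrite('pics/sc2.png',im['pixels'][:,:,::-1])
"
```

```text
[265. 214.] 579 [ 572.9 -242.8  110. ] mid [ 571.1 -242.1  111.5] ext [22.8 22.9  4.6] [202. 165. 116.]
[377. 214.] 581 [ 585.2 -343.3  110. ] mid [ 583.4 -344.6  111.5] ext [22.7 22.5  4.4] [205. 169. 117.]
pos [ 604.9 -288.8  224.2] shift [0. 0. 0.]
jaw y az -83.2 z [-3.3e-03 -8.0e-04 -1.0e+00] q [-0.13  0.59  0.8   1.51 -0.43  1.23 -0.72] gap 0.265 F [-0.4  0.5 -1.9] t 5.75
pos [ 605.  -288.9  224.4] shift [ 0.0012 -0.0017 -0.0006]
jaw y az -83.2 z [-2.9e-03 -9.0e-04 -1.0e+00] q [-0.13  0.59  0.8   1.51 -0.43  1.23 -0.72] gap 0.269 F [ 0.1 -0.1 -3. ] t 5.8
roll -0.003
```

View pics/w3.png

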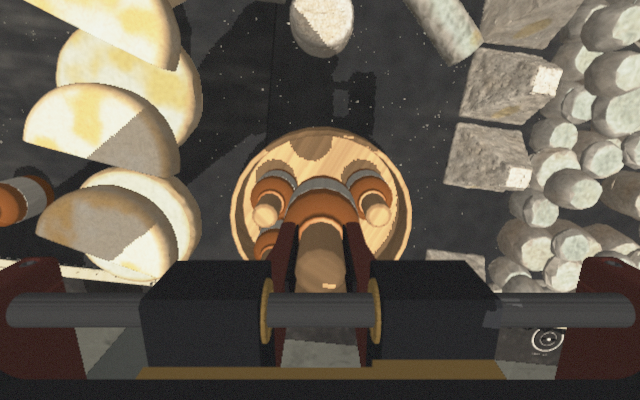

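View pics/sc2.png

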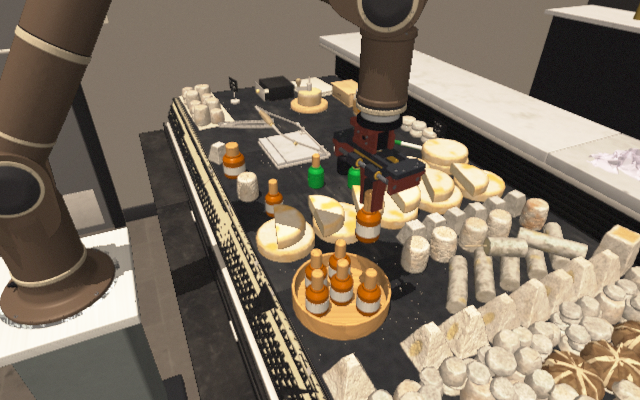

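Neighbour stoppers at (265,214) and (377,214) sit symmetric about the held jar. The wrist and top estimates of the gap agree within 3 mm, so I use their mean. Descend slowly.

>>> drive_tool(
  steps=[
    [[0.004,0,0.01],0,0.015],
    [[0.004,0,0.025],0,0.015],
    [[0.004,0,0.04],0,0.015],
    [[0.004,0,0.055],0,0.015],
    [[0.004,0,0.07],0,0.015],
    [[0.004,0,0.082],0,0.015],
    [[0.004,0,0.092],0,0.015],
    [[0.004,0,0.098],0,0.015],
    [[0.004,0,0.1],0,0.015],
    [[0.004,0,0.1],0,0.015],
  ],
)

```text
t: 6.73
eef_pos: [608.7, -288.9, 124.2]
orientation: [0.001, 0.998, 0.059, -0.002]
force: [0.3, -0.7, -2.4]
finger_gap: 0.265
```

```bash
python3 look.py w4; python3 -c "
from h import *
from rig import *
plan(get_state(),[608.5,-288.5,79.6],-83)
im=get_image('scene')
cv2.imwrite('pics/sc3.png',cv2.resize(im['pixels'][200:350,260:420],None,fx=4,fy=4)[:,:,::-1])
"
```

```text
[321. 209.] 1775 [ 621.2 -287.9  108.7] mid [ 619.5 -289.   112.6] ext [17.3 39.2 10.8] [134.  83.  47.]
[240. 257.] 183 [ 581.5 -241.7  102.8] mid [ 580.6 -241.   104.8] ext [ 5.1 17.2  8.4] [94. 75. 55.]
[402. 257.] 209 [ 593.6 -342.   103. ] mid [ 592.6 -343.4  105.4] ext [ 5.7 17.2  9.5] [96. 77. 57.]
[323. 331.] 188 [ 540.5 -298.6  111.7] mid [ 540.4 -298.6  111.7] ext [ 8.2 18.   3.2] [224. 183. 126.]
pos [ 608.7 -288.9  124.2] shift [0. 0. 0.]
jaw y az -83.2 z [-0.003  -0.0013 -1.    ] q [-0.1   0.68  0.74  1.6  -0.5   1.06 -0.67] gap 0.265 F [ 0.3 -0.7 -2.4] t 6.7333
pos [ 608.9 -289.1  124.9] shift [-0.0002 -0.0007  0.0453]
jaw y az -83.2 z [-0.0022 -0.0016 -1.    ] q [-0.1   0.68  0.74  1.6  -0.5   1.06 -0.67] gap 0.27 F [-0.5  0.7 -2.2] t 6.7833
roll -0.003
```

View pics/w4.png

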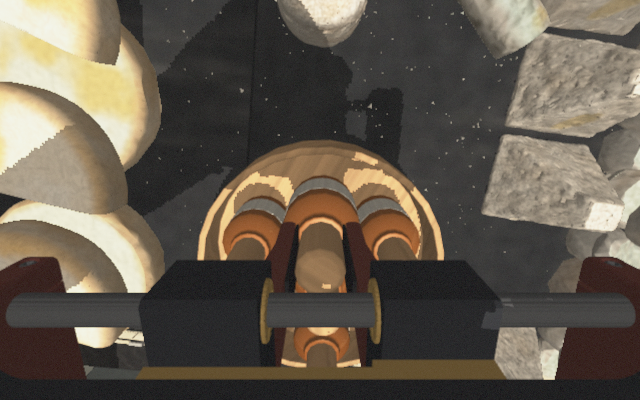

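View pics/sc3.png

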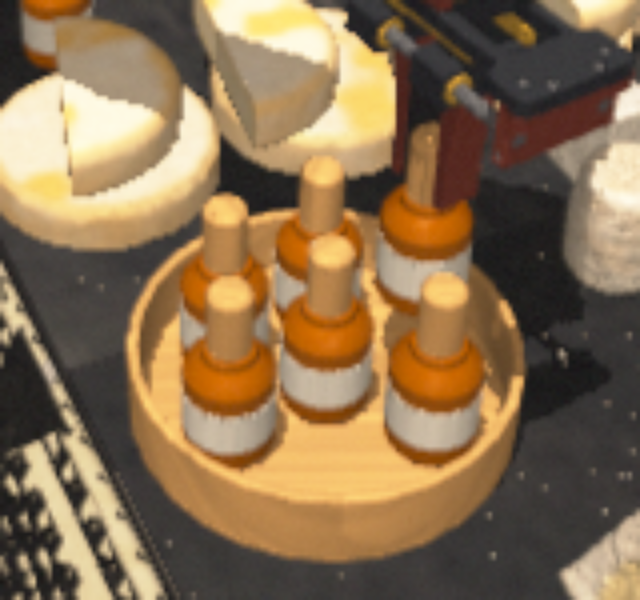

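Jar is centred between its neighbours and over the floor patch. Lower slowly.

>>> drive_tool(
  steps=[
    [[0,0,0.008],0,0.015],
    [[0,0,0.016],0,0.015],
    [[0,0,0.024],0,0.015],
    [[0,0,0.032],0,0.015],
    [[0,0,0.038],0,0.015],
    [[0,0,0.042],0,0.015],
    [[0,0,0.044],0,0.015],
    [[0,0,0.045],0,0.015],
    [[0,0,0.045],0,0.015],
  ],
)

```text
t: 7.58
eef_pos: [609.0, -289.4, 80.1]
orientation: [0.001, 0.998, 0.059, -0.001]
force: [-0.4, -1.0, -1.5]
finger_gap: 0.266
```

>>> drive_tool(
  steps=[
    [[0,0,0.0],0,0.015],
    [[0,0,0.0],0,0.015],
  ],
)

```text
t: 7.75
eef_pos: [609.2, -289.6, 80.5]
orientation: [0.001, 0.998, 0.059, -0.001]
force: [-0.1, 0.3, -1.4]
finger_gap: 0.266
```

>>> drive_tool(
  steps=[
    [[0,0,0.001],0,0.015],
    [[0,0,0.0015],0,0.015],
    [[0,0,0.002],0,0.015],
    [[0,0,0.002],0,0.015],
  ],
)

```text
t: 8.08
eef_pos: [609.7, -290.1, 79.6]
orientation: [0.001, 0.998, 0.059, 0.0]
force: [-0.4, -0.6, 4.3]
finger_gap: 0.268
```

Contact felt: the force rose to +4 N upward. Release with a small opening.

>>> drive_tool(
  steps=[
    [[0,0,0],0,0.026],
    [[0,0,0],0,0.03],
    [[0,0,0],0,0.036],
    [[0,0,0],0,0.04],
    [[0,0,0],0,0.044],
    [[0,0,0],0,0.044],
    [[0,0,0],0,0.044],
  ],
)

```text
t: 8.67
eef_pos: [609.7, -290.0, 79.5]
orientation: [0.001, 0.998, 0.059, 0.0]
force: [0.1, 0.3, 0.4]
finger_gap: 0.502
```

>>> drive_tool(
  steps=[
    [[0,0,-0.01],0,0.044],
    [[0,0,-0.025],0,0.044],
    [[0,0,-0.05],0,0.044],
    [[0,0,-0.075],0,0.044],
    [[0,0,-0.1],0,0.044],
    [[0,0,-0.125],0,0.044],
    [[0,0,-0.14],0,0.044],
    [[0,0,-0.14],0,0.044],
  ],
)

```text
t: 9.33
eef_pos: [611.1, -291.2, 225.2]
orientation: [0.003, 0.998, 0.059, 0.003]
force: [-0.4, -0.0, -0.0]
finger_gap: 0.501
```

```bash
python3 look.py w5; python3 -c "
from h import *
from rig import *
plan(get_state(),[526.1,56.7,222],-12)"
```

```text
[319. 190.] 575 [ 607.9 -291.4  110.4] mid [ 606.2 -291.5  111.7] ext [22.3 21.8  4.7] [209. 173. 120.]
[373. 217.] 387 [ 588.6 -343.4  109.2] mid [ 586.4 -344.6  111.4] ext [17.5 22.8  5.3] [189. 153. 107.]
[260. 218.] 419 [ 575.2 -241.3  109.5] mid [ 571.9 -241.9  111.3] ext [21.4 21.8  4.5] [193. 156. 109.]
[319. 251.] 547 [ 549.  -297.9  109.8] mid [ 546.4 -298.   111.5] ext [22.1 22.3  4.4] [197. 161. 113.]
pos [ 611.1 -291.2  225.2] shift [0. 0. 0.]
jaw y az -83.2 z [ 0.007  -0.0054 -1.    ] q [-0.13  0.59  0.8   1.5  -0.44  1.22 -0.73] gap 0.501 F [-0.4 -0.  -0. ] t 9.3333
pos [ 610.5 -290.6  222.8] shift [-0.0428 -0.3548 -0.0011]
jaw y az -83.2 z [ 0.0046 -0.0042 -1.    ] q [-0.13  0.59  0.79  1.5  -0.44  1.22 -0.72] gap 0.501 F [ 0.3 -0.5  0.2] t 9.3833
roll -1.243
```

View pics/w5.png

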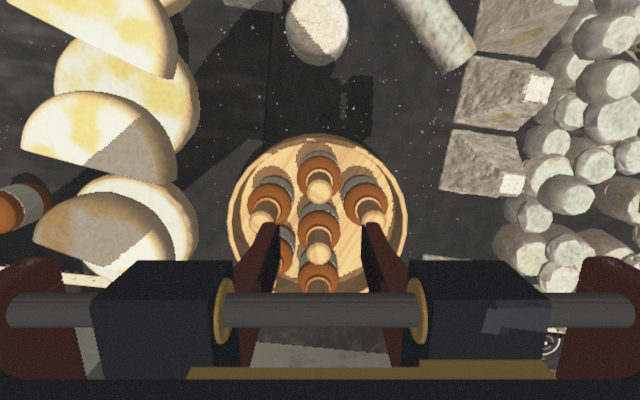

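First jar stands (319,190): offset from the centre stopper (59.8, 6.5) against an ideal (59.6, 7.0). Now the second jar.

>>> drive_tool(
  steps=[
    [[-0.004,-0.03,0],-0.1,0.06],
    [[-0.008,-0.065,0],-0.22,0.06],
    [[-0.012,-0.1,0],-0.34,0.06],
    [[-0.016,-0.135,0],-0.46,0.06],
    [[-0.02,-0.17,0],-0.58,0.06],
    [[-0.025,-0.205,0],-0.7,0.06],
    [[-0.03,-0.24,0],-0.82,0.06],
    [[-0.034,-0.275,0],-0.93,0.06],
    [[-0.038,-0.31,0],-1.05,0.06],
    [[-0.041,-0.335,0],-1.05,0.06],
  ],
)

```text
t: 10.22
eef_pos: [528.7, 40.6, 220.5]
orientation: [0.002, 0.831, 0.556, 0.0]
force: [0.9, 0.5, -0.2]
finger_gap: 0.683
```

```bash
python3 -c "
from h import *
from rig import *
plan(get_state(),[526.1,56.7,222],-23)"
```

```text
pos [528.7  40.6 220.5] shift [ 0.0139 -0.0085 -0.0015]
jaw y az -22.5 z [ 0.0034 -0.0033 -1.    ] q [-0.61  0.27  0.54  1.86 -0.15  1.06 -0.4 ] gap 0.683 F [ 0.9  0.5 -0.2] t 10.2167
roll 0.009
```

>>> drive_tool(
  steps=[
    [[0.007,-0.004,0],0,0.06],
    [[0.014,-0.0085,0],0,0.06],
    [[0.014,-0.0085,0],0,0.06],
    [[0.014,-0.0085,0],0,0.06],
    [[0.014,-0.0085,0],0,0.06],
  ],
)

```text
t: 10.63
eef_pos: [526.5, 54.8, 220.4]
orientation: [0.003, 0.832, 0.554, 0.0]
force: [0.1, 0.1, 0.0]
finger_gap: 0.683
```

```bash
python3 look.py w6;python3 -c "
from h import *
from rig import *
plan(get_state(),[526.1,56.7,73],-23)"
```

```text
[470.  13.] 765 [686.7 137.9 104.8] mid [688.5 138.2 105.7] ext [22.  20.9  4.8] [205. 167. 116.]
[618.  26.] 911 [791.8  83.9 104.5] mid [794.2  83.3 105.7] ext [23.6 23.1  5. ] [197. 159. 111.]
[319. 184.] 545 [526.3  57.  105.1] mid [526.2  56.3 105.8] ext [21.8 22.3  4.4] [183. 148. 103.]
pos [526.5  54.8 220.4] shift [0. 0. 0.]
jaw y az -22.7 z [ 0.0034 -0.0042 -1.    ] q [-0.64  0.26  0.54  1.86 -0.15  1.05 -0.44] gap 0.683 F [0.1 0.1 0. ] t 10.6333
pos [526.5  54.9 220.5] shift [ 0.0019 -0.0018  0.1475]
jaw y az -22.7 z [ 0.0035 -0.004  -1.    ] q [-0.64  0.26  0.54  1.86 -0.15  1.05 -0.44] gap 0.685 F [-0.   0.4 -0.3] t 10.6833
roll 0.006
```

View pics/w6.png

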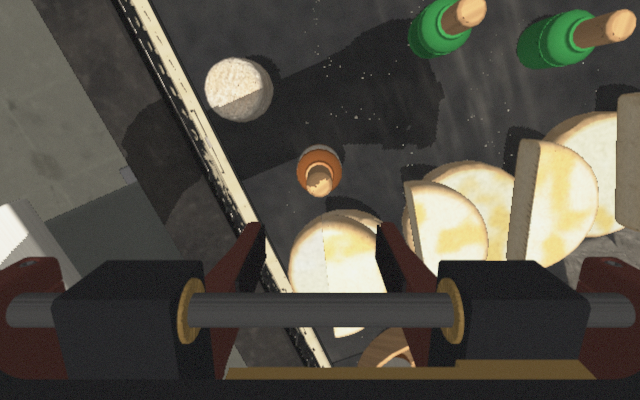

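Amber jar at (319,184) measures (526.2,56.5), clear of the half wheel. Descend and grip.

>>> drive_tool(
  steps=[
    [[0.001,-0.001,0.025],0,0.06],
    [[0.001,-0.001,0.05],0,0.06],
    [[0.001,-0.001,0.075],0,0.06],
    [[0.001,-0.001,0.1],0,0.06],
    [[0.001,-0.001,0.12],0,0.06],
    [[0.001,-0.001,0.135],0,0.06],
    [[0.001,-0.001,0.143],0,0.06],
    [[0.001,-0.001,0.147],0,0.06],
    [[0.001,-0.001,0.147],0,0.06],
    [[0.001,-0.001,0.147],0,0.06],
  ],
)

```text
t: 11.52
eef_pos: [527.0, 55.1, 74.1]
orientation: [0.003, 0.832, 0.554, 0.001]
force: [-0.5, -0.8, 0.2]
finger_gap: 0.68
```

>>> drive_tool(
  steps=[
    [[0,0,0],0,0.04],
    [[0,0,0],0,0.03],
    [[0,0,0],0,0.02],
    [[0,0,0],0,0.015],
    [[0,0,0],0,0.015],
    [[0,0,0],0,0.015],
    [[0,0,0],0,0.015],
    [[0,0,0],0,0.015],
  ],
  newtons=25,
)

```text
t: 12.18
eef_pos: [527.0, 55.2, 74.1]
orientation: [0.003, 0.832, 0.554, 0.001]
force: [-0.8, 0.9, 1.2]
finger_gap: 0.268
```

>>> drive_tool(
  steps=[
    [[0,0,-0.01],0,0.015],
    [[0,0,-0.025],0,0.015],
    [[0,0,-0.045],0,0.015],
    [[0,0,-0.07],0,0.015],
    [[0,0,-0.095],0,0.015],
    [[0,0,-0.12],0,0.015],
    [[0,0,-0.14],0,0.015],
    [[0,0,-0.15],0,0.015],
    [[0,0,-0.15],0,0.015],
  ],
)

```text
t: 12.93
eef_pos: [527.5, 55.8, 226.5]
orientation: [0.003, 0.832, 0.554, 0.003]
force: [0.5, 0.2, -1.4]
finger_gap: 0.267
```

```bash
python3 -c "
from h import *
from rig import *
plan(get_state(),[523.2,-350.5,225],-23.3)"
```

```text
pos [527.5  55.8 226.5] shift [-0.3765  0.1529  0.0025]
jaw y az -22.7 z [ 0.0079 -0.0026 -1.    ] q [-0.65  0.26  0.54  1.85 -0.15  1.06 -0.44] gap 0.267 F [ 0.5  0.2 -1.4] t 12.9333
roll 0.01
```

>>> drive_tool(
  steps=[
    [[-0.015,0.006,0],0,0.015],
    [[-0.035,0.014,0],0,0.015],
    [[-0.06,0.024,0],0,0.015],
    [[-0.085,0.035,0],0,0.015],
    [[-0.11,0.045,0],0,0.015],
    [[-0.135,0.055,0],0,0.015],
    [[-0.16,0.065,0],0,0.015],
    [[-0.185,0.075,0],0,0.015],
    [[-0.21,0.085,0],0,0.015],
    [[-0.235,0.095,0],0,0.015],
  ],
)

```text
t: 13.77
eef_pos: [523.3, -198.6, 225.5]
orientation: [0.002, 0.832, 0.554, 0.002]
force: [0.4, 0.6, -2.2]
finger_gap: 0.267
```

```bash
python3 -c "
from h import *
from rig import *
plan(get_state(),[523.2,-351,225],-23.3)"
```

```text
pos [ 523.3 -198.6  225.5] shift [-0.1407  0.0587  0.0008]
jaw y az -22.7 z [ 0.0055 -0.0022 -1.    ] q [-0.23  0.33  0.65  1.79 -0.22  1.09  0.1 ] gap 0.267 F [ 0.4  0.6 -2.2] t 13.7667
roll 0.01
```

>>> drive_tool(
  steps=[
    [[-0.025,0.01,0],0,0.015],
    [[-0.05,0.021,0],0,0.015],
    [[-0.075,0.031,0],0,0.015],
    [[-0.1,0.042,0],0,0.015],
    [[-0.12,0.05,0],0,0.015],
    [[-0.135,0.056,0],0,0.015],
    [[-0.141,0.059,0],0.01,0.015],
    [[-0.141,0.059,0],0.01,0.015],
    [[-0.141,0.059,0],0.01,0.015],
    [[-0.141,0.059,0],0.01,0.015],
  ],
)

```text
t: 14.6
eef_pos: [523.6, -349.8, 225.1]
orientation: [0.002, 0.835, 0.551, 0.002]
force: [0.3, 0.9, -2.3]
finger_gap: 0.27
```

```bash
python3 look.py w7; python3 -c "
from h import *
from rig import *
plan(get_state(),[522.8,-351,80],-23.3)"
```

```text
[322.  44.] 779 [ 570.6 -243.   110.8] mid [ 570.8 -242.6  111.7] ext [22.7 22.6  4.6] [160. 125.  89.]
[259.  83.] 717 [ 511.8 -250.   110.8] mid [ 511.  -249.3  111.9] ext [22.3 22.6  4.9] [194. 163. 116.]
[384.  85.] 717 [ 605.3 -291.5  110.7] mid [ 606.5 -291.6  111.7] ext [22.7 22.1  4.6] [160. 125.  89.]
[321. 122.] 616 [ 546.5 -298.1  111.3] mid [ 546.5 -298.3  111.8] ext [22.7 22.7  4.6] [165. 128.  91.]
[263. 155.] 622 [ 489.3 -304.   110.6] mid [ 488.1 -304.7  111.7] ext [22.5 22.6  4.5] [166. 132.  93.]
[381. 154.] 628 [ 582.8 -343.5  110.5] mid [ 583.6 -344.8  111.6] ext [22.1 22.2  4.5] [159. 124.  88.]
pos [ 523.6 -349.8  225.1] shift [0. 0. 0.]
jaw y az -23.2 z [ 4.7e-03 -9.0e-04 -1.0e+00] q [ 0.06  0.47  0.66  1.62 -0.31  1.16  0.38] gap 0.27 F [ 0.3  0.9 -2.3] t 14.6
pos [ 523.8 -349.7  225.4] shift [-0.0017 -0.0012  0.1454]
jaw y az -23.2 z [ 0.0051 -0.0011 -1.    ] q [ 0.06  0.47  0.66  1.62 -0.31  1.16  0.38] gap 0.266 F [ 0.1 -0.  -3.1] t 14.65
roll 0.002
```

View pics/w7.png

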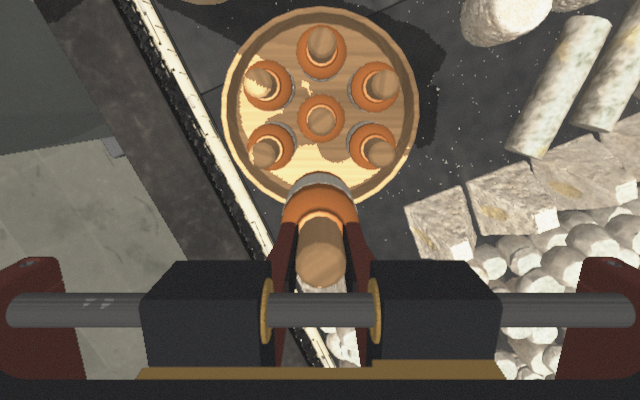

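The box shows all six stoppers, with the gap right under the held jar (321,230). Wrist-derived gap is (523,-353), top-derived (523,-349). Aim for the mean and descend.

>>> drive_tool(
  steps=[
    [[-0.002,-0.001,0.01],0,0.015],
    [[-0.002,-0.001,0.025],0,0.015],
    [[-0.002,-0.001,0.04],0,0.015],
    [[-0.002,-0.001,0.055],0,0.015],
    [[-0.002,-0.001,0.07],0,0.015],
    [[-0.002,-0.001,0.082],0,0.015],
    [[-0.002,-0.001,0.092],0,0.015],
    [[-0.002,-0.001,0.098],0,0.015],
    [[-0.002,-0.001,0.1],0,0.015],
    [[-0.002,-0.001,0.1],0,0.015],
  ],
)

```text
t: 15.48
eef_pos: [522.6, -351.2, 125.1]
orientation: [0.002, 0.835, 0.551, 0.002]
force: [0.1, -1.6, -1.3]
finger_gap: 0.265
```

```bash
python3 look.py w8; python3 -c "
from h import *
from rig import *
plan(get_state(),[522.8,-351.5,80],-23.3)
im=get_image('scene')
cv2.imwrite('pics/sc4.png',cv2.resize(im['pixels'][200:350,260:420],None,fx=4,fy=4)[:,:,::-1])
"
```

```text
[324.  14.] 1310 [ 568.7 -246.7  110.2] mid [ 570.3 -245.1  111.5] ext [22.3 17.4  4.7] [163. 128.  92.]
[225.  69.] 1874 [ 512.2 -250.1  110.5] mid [ 511.2 -249.2  111.7] ext [22.6 22.8  4.8] [170. 134.  95.]
[422.  72.] 1874 [ 604.8 -291.2  110.4] mid [ 606.1 -291.6  111.8] ext [23.  22.5  4.8] [169. 133.  95.]
[323. 129.] 1467 [ 546.5 -297.8  111.2] mid [ 546.4 -298.2  112.1] ext [22.4 22.6  5.1] [178. 139.  98.]
[413. 178.] 1494 [ 582.4 -342.6  110.2] mid [ 583.1 -344.6  111.6] ext [22.5 22.2  4.5] [170. 134.  95.]
[235. 179.] 1487 [ 489.9 -303.6  110.2] mid [ 488.4 -304.3  111.6] ext [22.7 23.2  4.5] [173. 136.  97.]
[320. 205.] 1915 [ 527.7 -336.8  109.1] mid [ 524.  -341.6  112.7] ext [39.3 26.3 10.5] [172. 106.  60.]
pos [ 522.6 -351.2  125.1] shift [0. 0. 0.]
jaw y az -23.2 z [ 0.0048 -0.001  -1.    ] q [ 0.1   0.57  0.6   1.72 -0.38  0.97  0.44] gap 0.265 F [ 0.1 -1.6 -1.3] t 15.4833
pos [ 522.8 -351.4  125.7] shift [-0.0001 -0.0002  0.0457]
jaw y az -23.2 z [ 0.0055 -0.0014 -1.    ] q [ 0.1   0.57  0.6   1.72 -0.38  0.97  0.44] gap 0.271 F [-0.1  0.3 -1.7] t 15.5333
roll 0.002
```

View pics/w8.png

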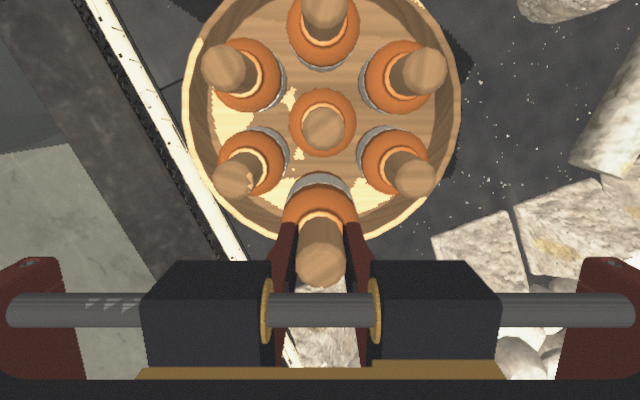

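View pics/sc4.png

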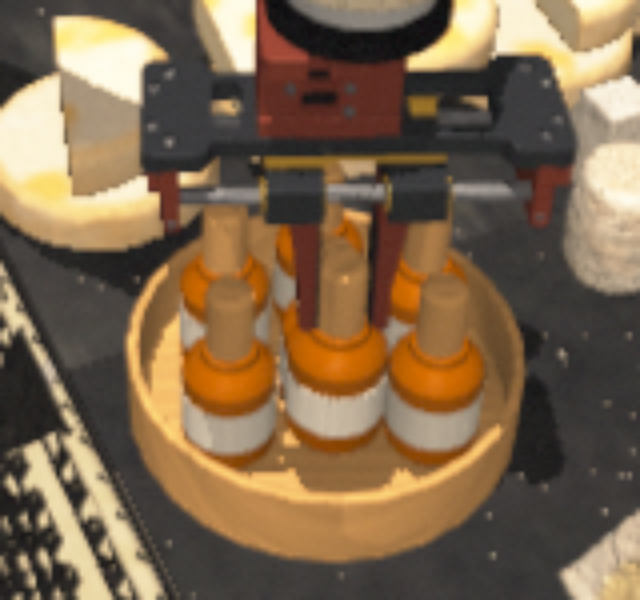

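Jar is between its neighbours with clearance on both sides in both views. Lower to contact.

>>> drive_tool(
  steps=[
    [[0,0,0.008],0,0.015],
    [[0,0,0.016],0,0.015],
    [[0,0,0.024],0,0.015],
    [[0,0,0.032],0,0.015],
    [[0,0,0.038],0,0.015],
    [[0,0,0.042],0,0.015],
    [[0,0,0.044],0,0.015],
    [[0,0,0.045],0,0.015],
    [[0,0,0.0455],0,0.015],
    [[0,0,0.0455],0,0.015],
  ],
)

```text
t: 16.42
eef_pos: [523.3, -351.8, 80.7]
orientation: [0.002, 0.835, 0.551, 0.002]
force: [0.3, 0.0, -3.0]
finger_gap: 0.27
```

>>> drive_tool(
  steps=[
    [[0,0,0.0005],0,0.015],
    [[0,0,0.001],0,0.015],
    [[0,0,0.0015],0,0.015],
    [[0,0,0.0015],0,0.015],
  ],
)

```text
t: 16.75
eef_pos: [523.7, -352.0, 80.2]
orientation: [0.003, 0.835, 0.551, 0.003]
force: [-1.0, 1.9, 4.9]
finger_gap: 0.267
```

Contact. Release and retreat upward.

>>> drive_tool(
  steps=[
    [[0,0,0],0,0.026],
    [[0,0,0],0,0.03],
    [[0,0,0],0,0.036],
    [[0,0,0],0,0.04],
    [[0,0,0],0,0.044],
    [[0,0,0],0,0.044],
    [[0,0,0],0,0.044],
  ],
)

```text
t: 17.33
eef_pos: [523.6, -352.0, 80.1]
orientation: [0.003, 0.835, 0.551, 0.003]
force: [0.2, 0.9, 0.2]
finger_gap: 0.503
```

>>> drive_tool(
  steps=[
    [[0,0,-0.01],0,0.044],
    [[0,0,-0.025],0,0.044],
    [[0,0,-0.05],0,0.044],
    [[0,0,-0.075],0,0.044],
    [[0,0,-0.1],0,0.044],
    [[0,0,-0.125],0,0.044],
    [[0,0,-0.15],0,0.044],
    [[0,0,-0.16],0,0.044],
    [[0,0,-0.16],0,0.044],
  ],
)

```text
t: 18.08
eef_pos: [523.4, -352.7, 243.1]
orientation: [0.005, 0.835, 0.551, 0.004]
force: [0.6, 0.4, -0.3]
finger_gap: 0.5
```

```bash
python3 look.py w9; python3 -c "
from rig import *
import cv2
im=get_image('scene')
cv2.imwrite('pics/sc5.png',cv2.resize(im['pixels'][200:350,260:420],None,fx=4,fy=4)[:,:,::-1])"
```

```text
[319.  44.] 684 [ 570.5 -243.1  110.8] mid [ 571.  -242.7  111.8] ext [22.6 22.6  4.8] [160. 125.  89.]
[260.  81.] 639 [ 511.8 -250.1  110.8] mid [ 511.  -249.6  112. ] ext [22.4 22.8  5.2] [190. 159. 113.]
[378.  83.] 635 [ 605.5 -291.6  110.7] mid [ 606.5 -291.8  111.9] ext [22.4 22.8  4.8] [160. 125.  89.]
[319. 117.] 547 [ 546.4 -298.2  111.3] mid [ 546.3 -298.2  111.7] ext [22.5 22.9  4.3] [165. 129.  91.]
[375. 148.] 553 [ 582.8 -343.7  110.6] mid [ 583.5 -345.   111.7] ext [22.1 22.3  4.4] [160. 125.  89.]
[264. 149.] 556 [ 489.2 -304.1  110.6] mid [ 488.1 -304.6  111.8] ext [21.8 22.6  4.7] [175. 142. 101.]
[318. 179.] 514 [ 523.6 -350.   110.6] mid [ 523.3 -351.7  111.7] ext [21.9 22.   4.3] [201. 169. 120.]
pos [ 523.4 -352.7  243.1] shift [0. 0. 0.]
jaw y az -23.2 z [ 0.0117 -0.004  -0.9999] q [ 0.05  0.45  0.67  1.6  -0.3   1.18  0.38] gap 0.5 F [ 0.6  0.4 -0.3] t 18.0833
```

View pics/w9.png

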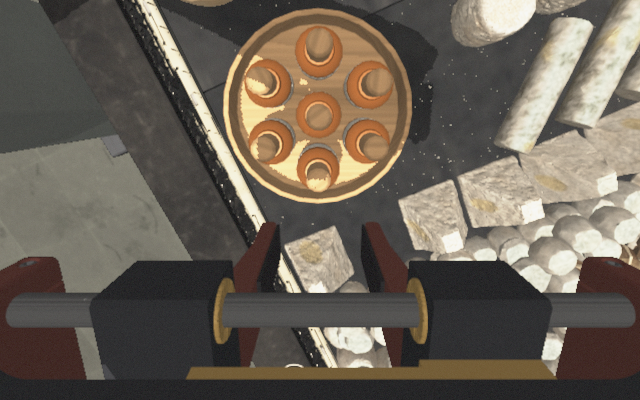

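View pics/sc5.png

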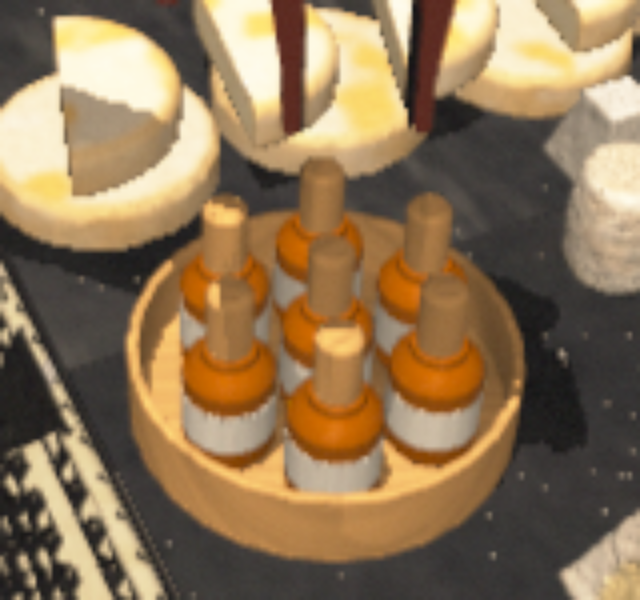

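Seven jars now stand upright in an even cluster. All stopper tops are at 112 mm, and the second jar's offset from the centre stopper is (-23.0,-53.5) against an ideal (-23.8,-55.1). The gripper is clear, so I hand in.

```bash
python3 -c "
from rig import *
print(finish_job())"
```

```text
the job is handed in; nothing more can be done
None
```

Both small amber jars now stand upright in the two empty places, so the box holds its full seven. I handed the job in at about 18 s of the allowed 67 s; it gave no verdict.

- **How they were set down:** I gripped each jar by its stopper and lowered it slowly until the wrist force showed contact (about 4–5 N). Then I opened the fingers a little and lifted away. I did not touch the bigger jar or the green and black look-alikes.
- **Last checks:** The wrist camera shows all seven stopper tops at about 112 mm, as they should be with the jars standing on the box floor. Measured from the middle jar, the first placed jar is about 0.5 mm from its place and the second about 2 mm. The pictures show both upright and the gripper clear of everything.
- **Disagreement:** The top and wrist cameras differed by about 3–4 mm in y on where the box is. I aimed at the mean of the two, well inside the 20 mm allowed.

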